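Clamp the brass blank at the jeweller's bench

ROBOT

A 7-joint arm with a two-finger parallel gripper is mounted at the origin on the work surface. World frame = base frame: x ahead of the robot, y to its left, z up, the work surface at z = 0. Lengths are in m, angles in rad, forces in N, time in s.
With the tool pointing down it reaches from about 0.425 to 0.825 m from the base axis. Payload 3.6 kg.
Tool frame: the origin (TCP) lies where the fingers leave the gripper's body, on its centre line; the fingertips stand 73 mm ahead of it and the grasp point (between the pads) lies 54 mm ahead of it; z points along the fingers, y is the line along which they close (so a half turn about z gives the same grasp; the last joint's range is limited). The gripper opens to 85 mm and grips with 20 to 120 N. Pads are 22 mm wide; open, the fingers measure 114 mm over their backs; the gripper's body (76 mm by 85 mm) begins 54 mm behind the grasp point. The pads swing forward as they close: fully open they stand 13 mm farther back than shut.
Start: joints at [-1.208, 0.615, -0.013, 1.423, 0.008, 1.103, -0.04], TCP at [0.246, 0.601, 0.304] pointing down, gripper open.
Joint ranges: [-3.12, 3.12], [-0.3, 2.06], [-1.34, 1.32], [0.26, 2.42], [-1.36, 4.5], [0.01, 1.98], [-2.84, 2.84]. Speed limits (rad/s): [2.79, 2.79, 3.14, 3.14, 3.14, 3.14, 3.14].

INTERFACE

Orientations are given as a unit quaternion [x, y, z, w].
In Python, from station import arm, snapshot, camera_info, ticket gives the robot as it stands. Calls block until the motion is done:
- arm.movep(position, orientation): joint-space move of the TCP to a pose.
- arm.line_to(position, velocity=0.15, ori=None): straight line of the TCP; ori=None keeps the orientation; velocity is the mean speed in m/s.
- arm.move_j(angles): joint-space move.
- arm.move_gripper(opening, effort=None): opening from 0.0 (shut) to 1.0 (fully open); effort is the grip in N (None keeps the last); returns when the fingers have stopped.
- arm.pause(seconds).
- arm.ik(position, orientation): joint angles nearest the present ones, or None.
- snapshot(name): name is "side" or "top" or "wrist"; returns the picture (400x640x3 uint8, blue, green, red); there is no depth.
- camera_info(name): a dict with "fx", "fy", "cx", "cy" (pixels), "R" (3x3) and "t" (3): a world point X has camera coordinates R X + t; the wrist camera has in their place "T_tool_cam" (4x4, takes a point from camera to tool coordinates, whose origin is the TCP and whose axes are the flange's). Camera axes: x right, y down, z forward; pixel columns grow to the right and rows downward; lengths in m; the calibration is good to about 2 mm. The wrist camera is an equidistant fisheye: a pixel r from the principal point sees the ray r / f radians off the axis. A picture is of the moment at which its call begins: read the wrist's pose just before it. camera_info takes no time and is no camera call.
A pose or a line that the arm cannot do raises arm.MotionError and nothing moves.
- ticket.finish_job(): hands the job in; it is judged then, once.
Readings, each from a call of its own:
- arm.read_time(): time.
- arm.read_joint_positions(): joint angles.
- arm.read_dq(): joint speeds.
- arm.read_effort(): joint torques, N m.
- arm.read_tool_pos(): TCP position.
- arm.read_eef_rot(): TCP orientation.
- arm.read_ft_force(): force on the tool from outside, world axes, zero at the start.
- arm.read_wrist_torque(): the same for the moment, N m.
- arm.read_opening(): opening from 0.0 (shut) to 1.0 (fully open).
- arm.read_finger_force(): force on a finger pad.
Only numpy, scipy, OpenCV 4.12 (cv2) and the standard library are available. Lean on these libraries where they do the work, as an engineer would, in place of code of your own. Each camera call takes 0.05 s, during which the arm holds its last target. There are 200 camera calls.

TASK

Secure the brass blank in the bridge clamp that is fixed to the bench. With the blue cam lever still standing open, turn the brass wing nut clockwise until its red end points straight along the bridge at the red mark (so set, the lever meets firm resistance about half way), then fold the blue lever all the way down. Do not disturb the loose wooden ring clamp lying nearby.

Things in the scene. Friction and masses are not known exactly. Their poses are not given: they have to be found in the camera images.
- clamp: Bridge clamp fixed to the bench: wooden block 110 x 230 x 30 mm holding a brass blank, and over it a steel bridge 30 mm wide along y, top at z = 80 mm. Origin: centre of the underside; z up, y along the bridge towards the blue lever. Nut axis (vertical) at x, y = 0, -80; red mark on the bridge top, x = 0, y -49 to -27. Lever pin along x at y, z = 80, 92, in cheeks up to z = 106.
- adjuster_nut (a joint): Brass wing nut, wing 48 x 12 mm, z = 92 to 118 mm, centred on the nut axis, one end red; grip it across the 12 mm at z = 108. Value in rad, 0 to 2.2, grows clockwise seen from above; at v the red end points 1.4 - v anticlockwise of clamp +y: at 1.4 it points at the mark. Starts at 0.15 to 0.7. Friction 0.15 N m; stays where left. Each rad makes the lever bite 0.3 rad sooner.
- cam_lever (a joint): Lever 103 mm long from its pin, last 55 mm a blue grip 20 wide, 12 thick. Rad: 0 = open, 75 deg above level, leaning to clamp +y; grows as it folds down to +y; 1.3 = closed, level (a stop). Starts at 0 to 0.15, stays where left (friction 0.45 N m); with the nut at 1.4 a spring resists from 0.65, to 0.42 N m more when closed. Push its nut side with closed fingers, outwards, then down.
- ring_clamp: Bystander that looks a little like the job: loose dark wooden ring clamp lying on the bench, 130 x 30 x 22 mm with a steel band and a small all-brass wing on top (49 mm high in all). Origin at the centre of its underside, x along it. Not to be disturbed.

How it is judged:
On the way:
1. the wing nut is set to the red mark (within 0.22 rad, 12 degrees) while the lever is still open (below 0.4 rad) (value of joint adjuster_nut between 1.18 and 1.62 rad and value of joint cam_lever below 0.4 rad), for 0.2 s.
At the end, for the whole second after the job is handed in: The wing nut's red end points at the red mark (adjuster_nut between 1.18 and 1.62 rad) and the cam lever is folded down, within 10 degrees of fully closed (cam_lever above 1.12 rad), and at rest (value of joint adjuster_nut between 1.18 and 1.62 rad and value of joint cam_lever above 1.12 rad and velocity of joint cam_lever between -0.05 and 0.05 rad/s); the robot touches nothing.
It fails at once if the loose ring clamp is shifted by more than 30 mm (distance of ring_clamp from where it was at the start of the episode above 0.03 m).
It also fails if it takes over 42 s, if anything falls off the work surface, if the arm or the gripper's body presses on something with over 40 N, if the wrist force passes 120 N, or if a joint passes its speed limit or range.

## Working session

There is one attempt and no reset: what is moved stays moved. The work goes in short steps, each a Python script; the robot and the scene stay as the last script left them, time stands still between calls to the robot, and variables do not carry over. Pictures are saved under pics/ and viewed, at most 10 in all, crops included, and the job is handed in when it is done.

```bash
ls; mkdir -p pics; python3 - <<'E'
from station import arm, snapshot, camera_info
import cv2
for n in ("side","top"):
    cv2.imwrite(f"pics/{n}0.png",snapshot(n)); c=camera_info(n); print(n,c)
print(camera_info("wrist"),arm.read_eef_rot(),arm.read_time())
E
```

```text
pics
side {'fx': 449.23005606811165, 'fy': 449.23005606811165, 'cx': 319.23475642938826, 'cy': 205.89091011657823, 'R': array([[-0.98296516, -0.18327902, -0.01372215],
       [-0.12995525,  0.74588871, -0.65326998],
       [ 0.12996587, -0.64035836, -0.75700069]]), 't': array([0.56314513, 0.12375546, 1.08027132])}
top {'fx': 401.58886816894466, 'fy': 401.58886816894466, 'cx': 321.51113799732593, 'cy': 205.13236316602746, 'R': array([[ 1.38506711e-02, -9.99903632e-01,  9.41088749e-04],
       [-9.84887374e-01, -1.38051557e-02, -1.72644947e-01],
       [ 1.72641302e-01,  1.46438195e-03, -9.84983673e-01]]), 't': array([0.01754216, 0.54773555, 0.91184457])}
{'fx': 309.70691628693146, 'fy': 309.70691628693146, 'cx': 322.69689462016515, 'cy': 200.7825604191384, 'T_tool_cam': array([[-5.34377783e-05, -9.60598852e-01, -2.77938560e-01,
         7.16788916e-02],
       [ 9.99999962e-01, -1.26654003e-04,  2.45471204e-04,
         1.06816640e-03],
       [-2.71001388e-04, -2.77938537e-01,  9.60598822e-01,
        -7.08301499e-02],
       [ 0.00000000e+00,  0.00000000e+00,  0.00000000e+00,
         1.00000000e+00]])} [ 1.93169969e-01  9.81164599e-01 -1.16270692e-03 -2.01990222e-04] 0.1
```

View pics/top0.png

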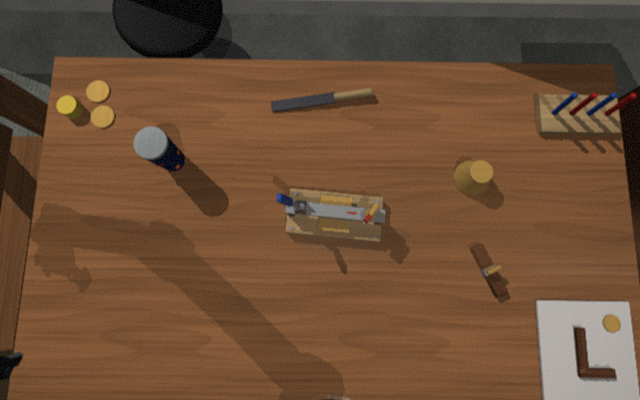

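View pics/side0.png

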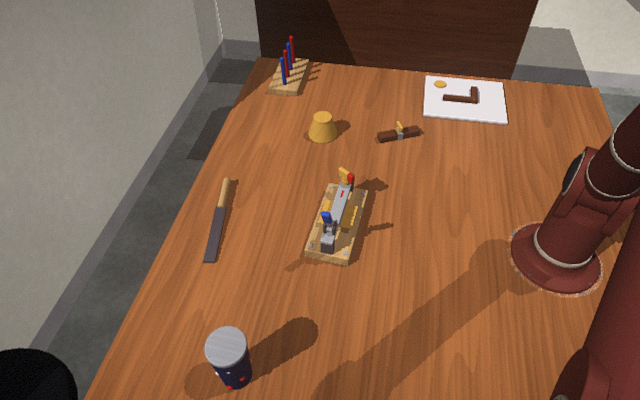

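The top view shows the clamp around (335,215), with its blue lever at (285,198) and its nut at (372,213). The ring clamp is at (490,270), well away from it. I'll zoom in for accuracy.

```bash
python3 - <<'E'
import cv2,numpy as np
a=cv2.resize(cv2.imread("pics/top0.png")[170:260,270:400],None,fx=6,fy=6,interpolation=cv2.INTER_CUBIC)
cv2.imwrite("pics/crop.png",a)
E
```

```text
(no output)
```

View pics/crop.png

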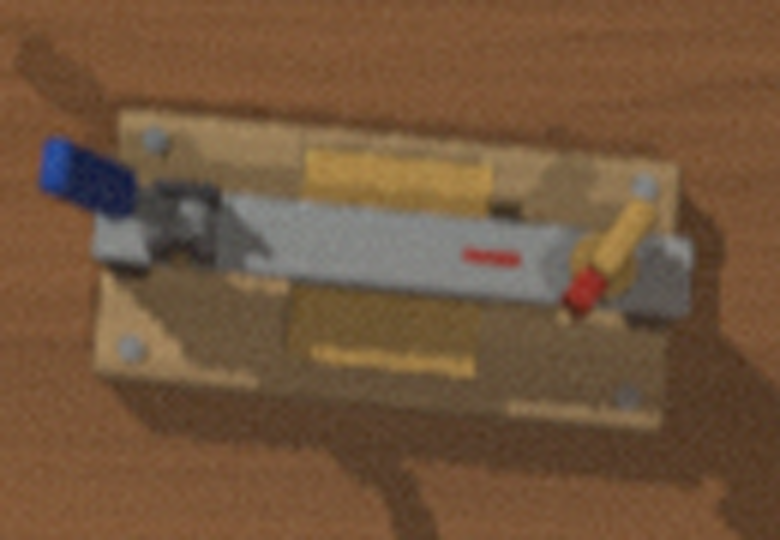

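The crop shows the block's top corners at (120,110), (678,163), (660,428) and (97,378). The red end is at (583,293), the brass end at (645,210), and the red mark runs from (463,254) to (520,260).

```bash
cat > h.py <<'E'
import numpy as np, cv2
from scipy.optimize import least_squares
from scipy.spatial.transform import Rotation as Ro
from station import arm, snapshot, camera_info
def ray(c,u,v,z):
    d=c["R"].T@np.array([(u-c["cx"])/c["fx"],(v-c["cy"])/c["fy"],1]); o=-c["R"].T@c["t"]
    return o+d*(z-o[2])/d[2]
def W(P,p):  # clamp -> world; P=(x,y,yaw)
    c,s=np.cos(P[2]),np.sin(P[2]); return np.array([P[0]+c*p[0]-s*p[1],P[1]+s*p[0]+c*p[1],p[2]])
E
python3 - <<'E'
from h import *
c=camera_info("top")
w=lambda x,y,z: ray(c,270+(x+.5)/6-.5,170+(y+.5)/6-.5,z)
k=[(120,110),(678,163),(660,428),(97,378),(463,254),(520,260)]
m=np.array([(.055,.115,.03),(.055,-.115,.03),(-.055,-.115,.03),(-.055,.115,.03),(0,-.027,.08),(0,-.049,.08)])
p=np.array([w(x,y,q[2]) for (x,y),q in zip(k,m)])
f=lambda P:np.ravel([W(P,q)-a for q,a in zip(m,p)])
r=least_squares(f,[.6,0,0]); P=r.x; print(P,np.round(r.fun.reshape(-1,3)*1e3,1))
a,b=w(583,293,.118),w(645,210,.118); print("nut",W(P,(0,-.08,.108)),a,b,(a+b)/2)
d=a-b; ang=np.arctan2(-d[0],d[1])-P[2]; print("red ccw of +y",ang,"value",1.4-ang, np.hypot(*d[:2]))
print("pin",W(P,(0,.08,.092)),"lever tip",w(57,165,.19))
s=camera_info("side")
for q in [(0,-.08,.118),(0,.08,.106),(-.055,.115,.03),(.055,.115,.03)]:
    v=s["R"]@W(P,q)+s["t"]; print(q,s["fx"]*v[0]/v[2]+s["cx"],s["fy"]*v[1]/v[2]+s["cy"])
print(c["R"].T@-c["t"], w(490*0+0,0,0)*0, ray(c,490,270,.02))
E
```

```text
[ 0.52844504 -0.0061563  -0.07648197] [[-0.2  0.2 -0. ]
 [ 1.1 -1.3 -0. ]
 [-0.6 -1.4 -0. ]
 [ 0.1  2.5 -0. ]
 [-0.4  0.1  0. ]
 [-0.  -0.  -0. ]]
nut [ 0.52233244 -0.08592243  0.108     ] [ 0.50684652 -0.0748046   0.118     ] [ 0.53806011 -0.09783635  0.118     ] [ 0.52245332 -0.08632048  0.118     ]
red ccw of +y 1.0115819572349458 value 0.3884180427650541 0.03879110800493749
pin [0.53455763 0.07360984 0.092     ] lever tip [0.53791162 0.11157487 0.19      ]
(0, -0.08, 0.118) 344.98184970659264 171.48885622379115
(0, 0.08, 0.106) 329.2302390718263 223.44283367657286
(-0.055, 0.115, 0.03) 348.33854428948734 259.698747139773
(0.055, 0.115, 0.03) 303.09154585749013 250.07461586130043
[0.38179282 0.02376675 0.99269928] [0. 0. 0.] [ 0.40039805 -0.38000267  0.02      ]
```

The fit is good: residuals are at most 2.5 mm, and the side view and nut midpoint agree. The nut starts near 0.39. Next I'll go above it, grip and turn.

```bash
cat >> h.py <<'E'
P=np.array([0.52844504,-0.0061563,-0.07648197])
def down(phi):  # tool down, tool y at world angle phi
    y=np.array([np.cos(phi),np.sin(phi),0]); z=np.array([0,0,-1.])
    return Ro.from_matrix(np.column_stack([np.cross(y,z),y,z])).as_quat()
E
python3 - <<'E'
from h import *
n=W(P,(0,-.08,.108+.054)); t=1.0116
for k in (0,np.pi):
    ph=P[2]+t+k
    q=[arm.ik(n,down(ph-d)) for d in (0,.5,1.01)]; print(k,[None if x is None else np.round(x,3) for x in q])
    if all(x is not None for x in q): best=ph if k==0 else (best if 'best' in globals() and abs(b6)<abs(q[2][6]) else ph); b6=q[2][6]
print(best)
arm.movep(n+[0,0,.142],down(best)); print(arm.read_time(),arm.read_tool_pos())
arm.move_gripper(.6)
arm.line_to(n+[0,0,.05],.2)
cv2.imwrite("pics/w1.png",snapshot("wrist")); print(arm.read_time(),arm.read_ft_force())
E
```

```text
0 [array([ 0.063,  0.622,  0.089,  1.927, -0.092,  0.597,  1.147]), array([-0.006,  0.628,  0.194,  1.929, -0.201,  0.603,  0.753]), array([-0.074,  0.638,  0.299,  1.931, -0.309,  0.616,  0.349])]
3.141592653589793 [array([-0.51 ,  0.922,  1.131,  1.944, -1.023,  1.005, -1.085]), array([-0.51 ,  0.922,  1.131,  1.944, -1.023,  1.005, -1.585]), array([ 0.4  ,  0.655, -0.427,  1.916,  0.425,  0.66 ,  2.777])]
0.93511803
2.7167 [ 0.52268137 -0.08467287  0.30386162]
3.8083 [0.08017576 0.15952386 0.26118474]
```

View pics/w1.png

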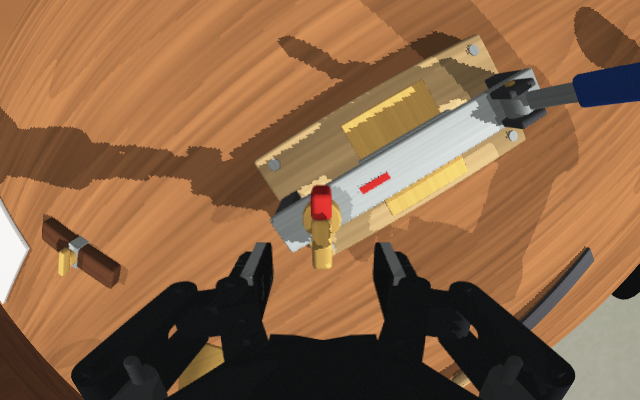

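The wing is vertical in the image, at (321,225), and centred between the fingers, so the alignment is right. I'll descend, grip and turn joint 7.

```bash
python3 - <<'E'
from h import *
n=W(P,(0,-.08,.108+.054))
arm.line_to(n,.12)
arm.move_gripper(0,40); print(arm.read_opening(),arm.read_finger_force(),arm.read_ft_force())
j=np.array(arm.read_joint_positions())
for s in (.34,.68,1.03):
    k=j.copy(); k[6]-=s; arm.move_j(k)
    print(arm.read_time(),arm.read_joint_positions()[6]-j[6],arm.read_ft_force(),arm.read_wrist_torque(),arm.read_tool_pos())
arm.move_gripper(.5)
arm.line_to(n+[0,0,.1],.2)
cv2.imwrite("pics/w2.png",snapshot("wrist")); print(arm.read_time(),arm.read_opening())
E
```

```text
0.26327152450303537 38.94095242023468 [-1.57307993 -1.86060348  5.4928602 ]
5.175 -0.33741138047772357 [-1.67945427 -1.46430241  0.46143464] [-0.37841608  0.48819384  0.04920809] [ 0.52188081 -0.08732289  0.1634356 ]
5.5917 -0.6759853403675705 [-4.11409837 -2.35882321  2.84580989] [-0.70587063  1.01726618 -0.0109831 ] [ 0.52124747 -0.08770245  0.16339803]
6.0167 -1.0259639385238573 [-5.9095615  -3.73977788  4.67235735] [-0.70273751  1.33193093 -0.00589424] [ 0.52042223 -0.08779446  0.16334846]
7.0417 0.4958729702566009
```

View pics/w2.png

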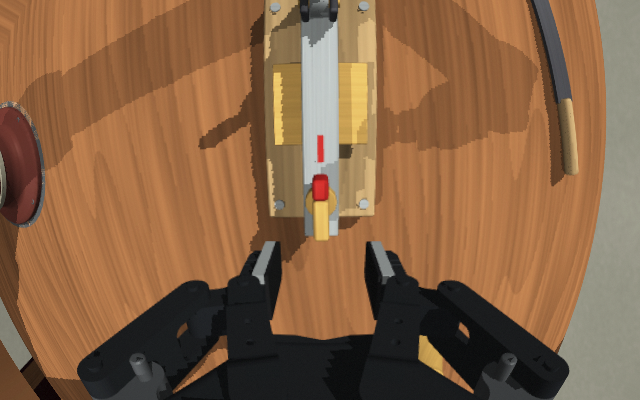

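The nut's red end at (320,187) is in line with the red mark at (320,148) and the bridge. Next is the lever push with closed fingers.

```bash
python3 - <<'E'
from h import *
q=down(P[2])
def tcp(th,r,press=0.):  # outer bottom corner of the closed fingers on the lever's nut-side face
    y=.08+r*np.cos(th)-(.006-press)*np.sin(th); z=.092+r*np.sin(th)+(.006-press)*np.cos(th)
    return W(P,(0,y-.011,z+.073))
T=np.radians
arm.line_to(W(P,(0,-.08,.31)),.2,ori=q)
arm.move_gripper(0)
a=tcp(T(92),.075)-W((0,0,P[2]),(0,.01,0)); 
arm.line_to(a+[0,0,.31-a[2]] if a[2]<.31 else a,.2); arm.line_to(a,.15)
print(arm.read_time(),arm.read_ft_force())
for d in np.arange(80,-1,-8):
    arm.line_to(tcp(T(d),.075+.01*(80-d)/80,.001),.1)
    print(d,np.round(arm.read_ft_force(),1),np.round(arm.read_tool_pos()-tcp(T(d),.075+.01*(80-d)/80,.001),4))
print(arm.read_time()); cv2.imwrite("pics/s1.png",cv2.resize(snapshot("side")[150:280,260:420],None,fx=4,fy=4))
E
```

```text
9.3333 [ 0.94639173 -0.26991882  0.34381674]
80 [0.2 0.1 0. ] [0.0002 0.0005 0.0005]
72 [-0.5  0.3  0.2] [-0.0001  0.0004 -0.    ]
64 [-0.4 -1.  -0.5] [ 0.0001  0.     -0.0002]
56 [ 0.5 -1.3 -0. ] [-0.     -0.0004 -0.0002]
48 [-0.1 -1.5  0.5] [-0.0002  0.0001 -0.0002]
40 [-0.  -0.9  0.1] [-0.0001  0.0006 -0.0002]
32 [-0.2 -0.2 -0.4] [ 0.      0.0008 -0.0001]
24 [-0.  -0.9 -0.2] [ 0.      0.0007 -0.0001]
16 [ 0.2  0.3 -0.9] [0.     0.0006 0.    ]
8 [-0.6  0.5  0.6] [-0.0001  0.0005 -0.0001]
0 [-2.3 -1.6  8.2] [ 0.0001 -0.0003  0.0013]
12.375
```

View pics/s1.png

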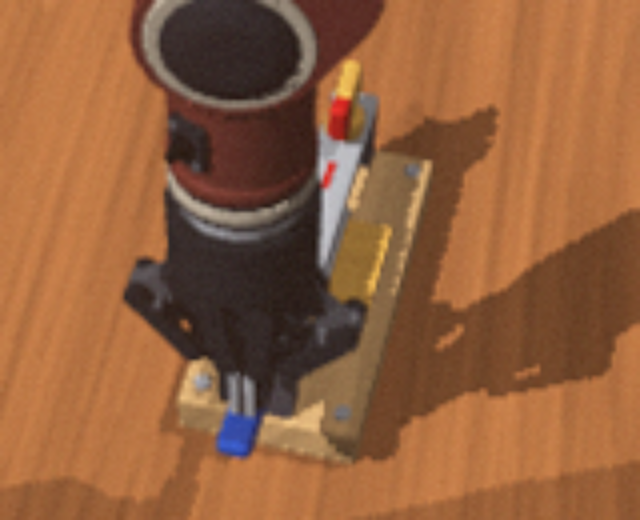

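The blue lever is down at (238,435) with the fingers on top, and the force is rising. I'll press a little more, then retreat and check.

```bash
python3 - <<'E'
from h import *
p=np.array(arm.read_tool_pos())
for d in (.002,.004):
    arm.line_to(p-[0,0,d],.03); print(arm.read_ft_force(),arm.read_tool_pos()[2]-.073)
arm.line_to(p+[0,0,.15],.2); arm.movep(W(P,(-.0,-.06,.36)),down(P[2])); arm.pause(.3)
a=snapshot("side")[150:280,260:420]; b=snapshot("wrist")[:, 120:520]
cv2.imwrite("pics/f.png",np.hstack([cv2.resize(a,(400,325)),cv2.resize(b,(325,325))]));print(arm.read_time(),arm.read_ft_force())
E
```

```text
[-2.96767116 -1.37854703 12.25800869] 0.09817283832686326
[-6.06557899 -2.50444406 22.33131289] 0.09790961095399271
15.1167 [ 0.57440937 -0.0417942  -0.82906633]
```

View pics/f.png

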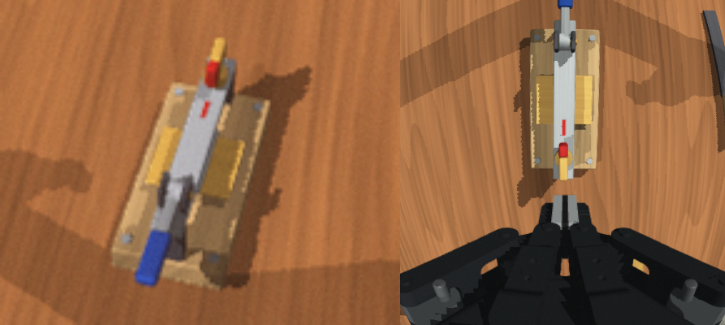

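The fingers met a hard stop at z = 98 mm, which is exactly the level lever's top face. The picture shows the lever folded at (152,258) and the red end in line with the mark. One projection check on the lever tip before I hand in.

```bash
python3 - <<'E'
from h import *
from station import ticket
s=camera_info("side")
def px(a): 
    v=s["R"]@W(P,(0,.08+.103*np.cos(a),.092+.103*np.sin(a)))+s["t"]; return np.array([s["fx"]*v[0]/v[2]+s["cx"],s["fy"]*v[1]/v[2]+s["cy"]])
for d in (0,10,20): print(d,px(np.radians(d)))
if abs(px(0)[1]-262)<3: print(ticket.finish_job())
E
```

```text
0 [317.55590185 263.73448573]
10 [317.60813954 258.46231796]
20 [318.04681878 252.0267454 ]
the job is handed in; nothing more can be done
None
```

The wing nut is set to the red mark, the blue lever is folded down to its stop, and the job was handed in after about 15 s of robot time; no verdict was returned. The arm never went near the ring clamp.

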